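# Lock the dummy load into the antenna switch's quick coupler

## Robot

A 7-joint arm with a two-finger parallel gripper is mounted at the origin on the work surface. World frame = base frame: x ahead of the robot, y to its left, z up, the work surface at z = 0. Lengths are in m, angles in rad, forces in N, time in s.
With the tool pointing down it reaches from about 0.35 to 0.9 m from the base axis. Payload 8.1 kg.
Tool frame: the origin (TCP) lies between the finger pads; the fingertips stand ahead of it and the grasp point (between the pads) is the TCP (arm.nose_length is the z of the fingertips in the tool frame, in m); z points along the fingers, y is the line along which they close (so a half turn about z gives the same grasp; the last joint's range is limited). The gripper opens to 92 mm and grips with 3 to 60 N. Pads are 19 mm wide; open, the fingers measure 130 mm over their backs; the gripper's body (75 mm by 190 mm) begins 47 mm behind the grasp point.
Start: joints at [-1.287, 0.434, 0.025, 1.573, -0.012, 1.134, -0.075], TCP at [0.236, 0.579, 0.246] pointing down, gripper open.
Joint ranges: [-2.62, 2.62], [-0.44, 2.09], [-1.27, 1.32], [0.08, 2.57], [-1.32, 4.46], [0.12, 2], [-2.74, 2.74]. Speed limits (rad/s): [2.22, 2.22, 3.01, 3.01, 3.14, 3.14, 3.14].

## Interface

Orientations are given as a rotation vector (axis times angle).
In Python, from cell import sensors, optics, arm gives the robot as it stands.
- The arm moves only by the tool arm_command, never from a script. Its argument "deltas" is one flat list of numbers, 7 for each row, row after row: the turn, a rotation vector about the world's x, y, z as a fraction of full scale, then the shift along the world's x, y, z as a fraction of full scale, then the finger opening in mm, from 0 to 91.8. In form: [wx, wy, wz, dx, dy, dz, fingers, wx, wy, wz, dx, dy, dz, fingers, ...]. A call has 1 to 20 rows; each row is the pose to reach, as a shift and turn from the pose commanded when the call began; what a row does not reach only later rows make up. Full scale, the value 1, is 1 m for a shift and 90 degrees for a turn. A row lasts 1/10 s, in which the tool goes at most 50 mm and 8.59 degrees, less where a joint would pass 70% of its speed; a pose out of reach is approached as far as the arm can. A call with a number of a shift or a turn outside -1 to 1 is refused whole. A call with a gripper value outside its range is refused whole. The fingers move at their own pace and stop on an object; "force" is the grip in N (left out, the last holds). Time passes only in rows, so rows that repeat a pose let the fingers close. It gives the time, the measured TCP pose, the force, the opening and the grip force at its end, in the units of the state.
- sensors.observe(): the state, without advancing time (a new reading comes with each control period).
- optics.get_image(name): name is "side" or "top" or "wrist"; returns the picture (400x640x3 uint8, blue, green, red); there is no depth.
- optics.calibration(name): a dict with "camera_matrix" (3x3 intrinsics, pixels), "D" ([k1, k2, p1, p2, k3] as OpenCV has them; the pictures are not rectified), "rvec" (rotation vector, rad) and "tvec" (3), from world to camera coordinates, as OpenCV has them. Camera axes: x right, y down, z forward; pixel columns grow to the right and rows downward; lengths in m; the calibration is good to about 2 mm. A picture is of the moment at which its call begins: read the wrist's pose just before it. calibration takes no time and is no camera call; for the wrist camera it gives the pose at the moment of the call.
- arm.sign_off(): hands the job in; it is judged then, once.
The state is a dict: "clock": time; "joints": joint angles; "dq": joint speeds; "joint_efforts": joint torques, N m; "position": TCP position; "ee_rot": TCP orientation; "force": force on the tool from outside, world axes, zero at the start; "ft_torque": the same for the moment, N m; "width": opening from 0.0 (shut) to 1.0 (fully open); "gripper_force": force on a finger pad.
Only numpy, scipy, OpenCV 4.12 (cv2) and the standard library are available. Lean on these libraries where they do the work, as an engineer would, in place of code of your own. Each camera call takes 0.05 s, during which the arm holds its last target. There are 200 camera calls.

## Task

Pull the blue sleeve of the coupler on the antenna switch box straight down until it stays down by itself and let go of it. Then take the finned dummy load out of the wooden rack and push its plug gently into the coupler, fully home, until the sleeve springs up by itself and locks it; never press the dummy load against the switch box hard (stay under 40 N). Let go, and leave everything else where it stands.

Things in the scene. Friction and masses are not known exactly. Their poses are not given: they have to be found in the camera images.
- switchbox: Grey antenna switch box, 160 (x) x 140 (y) x 55 mm high, fixed. Origin: centre of its underside. On the middle of its top, axis vertical through this origin, stands the quick coupler: a brass tube, 30 mm outside, with a round 21 mm bore open at the top (45 degree chamfer, 26 mm at the rim), a blue sleeve sliding on it, and a steel foot plate, 64 mm wide and 5 mm thick.
- mouth_nominal (a point): Point on the coupler's axis where the tube's rim nominally lies, 121 mm above the table (66 mm above the box top). The axis is true, but the coupler is clamped at another height each time: the real rim, with sleeve, catch and bore, lies up to 15 mm above or below this point. That is not measured and must be felt. It does not move during the work.
- sleeve (a joint): How far the blue sleeve is pulled down (m): 0 up, hard stop at 0.011. A spring pushes it up with 2 to 3 N at the top and about 5 N at the stop. Pulled to 0.009 or more with no plug in, it is caught: let go, it rises to about 0.007 and stays. A plug pushed fully in frees it, and it springs up to 0 by itself.
- collar (a joint): Sprung collar in the bore (m, up positive). About 0 at the start, rises to +0.007 when the sleeve is caught, and is pushed down by the plug's end against a spring (2.5 N at the top, 6.5 N at the bottom; some more for friction): below -0.011 the sleeve is freed; at -0.0124 the plug's shoulder meets the rim. The locked load then rides up 1 to 2 mm against the dogs.
- load_mid (a point): Centre of the dummy load's body, to be held there: black finned upright cylinder with a red top disc, 44 mm wide, 50 mm tall, 0.2 to 0.4 kg. Below it, on the same axis (z up), a brass plug, 19 mm wide, 32 mm long, grooved. The body's flat underside, 25 mm below this point, is the shoulder that comes to the rim. It starts upright in one of the rack's holes, shoulder on the rack's top.
- load_tip (a point): Centre of the lower end of the dummy load's plug, 57 mm below load_mid.
- rack: Wooden parking block, 90 (its x) x 210 (its y) x 40 mm high, fixed, with two 25 mm through holes at y = -55 and +55 mm. Origin: centre of its underside. One hole holds the dummy load, the other the stub antenna.
- antenna_mid (a point): Middle of the stub antenna in the other hole: aluminium disc of 32 mm diameter with a thin black rubber rod above, top 118 mm above the table. Not to be used or moved.
- handheld: Black handheld radio standing upright, 36 x 58 x 170 mm with its antenna, bystander. Origin: centre of its underside.
- cup: White cup, 72 mm wide, 85 mm high, bystander. Origin: centre of its underside.
- driver: Screwdriver with a red handle, 170 mm long, lying along x in the middle of the table, bystander.
- spool: Orange solder spool, 60 mm wide, 40 mm high, bystander. Origin: centre of its underside.
- fist_mic: Black fist microphone lying on the table, 85 x 55 x 30 mm, bystander. Origin: centre of its underside.
- cleaner: Yellow spray can, 52 mm wide, 150 mm high, bystander. Origin: centre of its underside.
- sleeve_nominal (a point): Nominal middle of the ribbed blue sleeve when up, on the axis, 19 mm below mouth_nominal and with the same unmeasured height error of up to 15 mm; fixed to the box, it does not follow the sleeve. Sleeve: 48 mm outside, 30 mm long, top edge 4 mm below the real rim. While it is up, two dogs in the bore let no plug in deeper than 15 mm, nor a seated plug out.

How it is judged:
By the outcome, as a careful person would: the job done as asked, in the order asked, and still so for the second after the job is handed in, with the robot touching nothing.
It also fails if it takes over 54 s, if anything falls off the work surface, if the arm or the gripper's body presses on something with over 40 N, if the wrist force passes 120 N, or if a joint passes its speed limit or range.

## Working session

There is one attempt and no reset: what is moved stays moved. The work goes in short steps, Python scripts to look and compute and a tool call to move; the robot and the scene stay as the last step left them, time stands still between calls to the robot, and variables do not carry over. Pictures are saved under pics/ and viewed, at most 10 in all, crops included, and the job is handed in when it is done.

Besides the shell and the picture viewer there is one more tool, called after "Call:" in YAML: its name, and indented under it one key for each argument. arm_command: Moves the arm, as the interface text tells. Its arguments: {"type":"object","properties":{"deltas":{"type":"array","items":{"type":"number"}},"force":{"type":"number"}},"required":["deltas"]}

```bash
mkdir -p pics; ls
python3 - <<'E'
from cell import sensors, optics, arm
import cv2,numpy as np
s=sensors.observe(); print({k:np.round(v,3).tolist() for k,v in s.items()}, arm.nose_length)
for n in ("top","side"):
    cv2.imwrite(f"pics/{n}0.png",optics.get_image(n)); c=optics.calibration(n); print(n,c)
E
```

```text
pics
{'clock': 0.0, 'joints': [-1.287, 0.435, 0.025, 1.574, -0.012, 1.134, -0.075], 'dq': [0.0, 0.0, -0.001, -0.001, -0.0, 0.002, -0.001], 'joint_efforts': [-0.0, -66.785, 0.984, -31.447, -0.061, 0.043, 0.0], 'position': [0.236, 0.578, 0.245], 'ee_rot': [-0.604, -3.083, 0.002], 'force': [0.566, 0.56, 0.549], 'ft_torque': [0.081, 0.01, -0.018], 'gripper_force': 0.0, 'width': 1.002} 0.019
top {'camera_matrix': array([[484.14191557,   0.        , 328.75958316],
       [  0.        , 484.14191557, 196.87853818],
       [  0.        ,   0.        ,   1.        ]]), 'D': array([-0.00873106,  0.        ,  0.        ,  0.        ,  0.        ]), 'rvec': array([ 2.085882  , -2.13661723,  0.20136088]), 'tvec': array([-0.012225  ,  0.60226816,  1.61275823])}
side {'camera_matrix': array([[464.17206972,   0.        , 312.38688282],
       [  0.        , 464.17206972, 195.70452998],
       [  0.        ,   0.        ,   1.        ]]), 'D': array([-0.04640054,  0.        ,  0.        ,  0.        ,  0.        ]), 'rvec': array([ 0.17254355, -2.64369631,  1.51684664]), 'tvec': array([0.58044065, 0.1240515 , 1.29658704])}
```

View pics/top0.png

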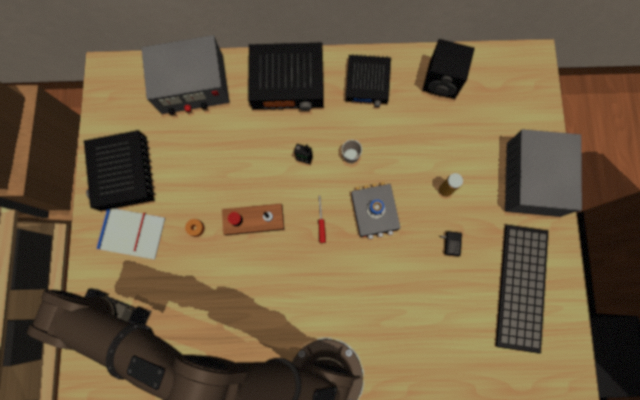

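View pics/side0.png

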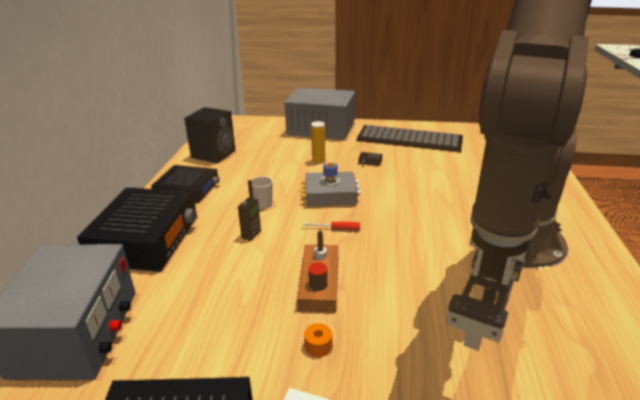

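The top view shows the coupler near pixel (376,208), the red load disc near (235,218), and the antenna near (267,215). The side view agrees: the load is in the rack's near (+y) hole.

```bash
cat > h.py <<'E'
from cell import sensors, optics, arm
import cv2,numpy as np
from scipy.spatial.transform import Rotation as R
def ray(c,px):
    u=cv2.undistortPoints(np.array([[px]],float),c["camera_matrix"],c["D"])[0,0]
    M=cv2.Rodrigues(c["rvec"])[0]; return -M.T@c["tvec"], M.T@np.array([*u,1])
def at_z(c,px,z):
    o,d=ray(c,px); return o+d*(z-o[2])/d[2]
def px(c,p): return cv2.projectPoints(np.array([p],float),c["rvec"],c["tvec"],c["camera_matrix"],c["D"])[0].ravel()
def blob(im,kind):
    H=cv2.cvtColor(im,cv2.COLOR_BGR2HSV); h,s,v=cv2.split(H)
    m={"red":((h<8)|(h>172))&(s>150)&(v>60),"blue":(h>100)&(h<130)&(s>90)&(v>50)}[kind].astype(np.uint8)
    n,l,st,ce=cv2.connectedComponentsWithStats(m); return [(st[i].tolist(),ce[i].round(1).tolist()) for i in np.argsort(-st[1:,4])[:4]+1]
E
python3 - <<'E'
from h import *
c=optics.calibration("top"); im=cv2.imread("pics/top0.png")
for k in("red","blue"): print(k,blob(im,k))
for n,p,z in(("coupler",(376,208),.117),("load",(235,218.5),.09),("ant",(267,215.5),.05),("boxTL",(353,190),.055),("boxTR",(390,184),.055),("boxBR",(398,229),.055),("boxBL",(361,236),.055)): print(n,at_z(c,p,z).round(3))
E
```

```text
red [([227, 211, 15, 15, 151], [233.9, 218.1]), ([319, 219, 7, 24, 135], [321.5, 231.2]), ([184, 104, 7, 8, 43], [187.1, 107.7]), ([212, 91, 5, 3, 15], [214.0, 92.0])]
blue [([98, 209, 12, 39, 92], [103.3, 227.8]), ([370, 200, 14, 14, 74], [375.7, 207.3]), ([365, 99, 5, 2, 7], [367.4, 99.7])]
coupler [ 0.549 -0.183  0.117]
load [0.529 0.291 0.09 ]
ant [0.544 0.188 0.05 ]
boxTL [ 0.625 -0.111  0.055]
boxTR [ 0.643 -0.241  0.055]
boxBR [ 0.485 -0.261  0.055]
boxBL [ 0.464 -0.133  0.055]
```

Call:
arm_command:
  deltas: [0,0,-0.1,0.02,-0.05,0.03,90,0,0,-0.2,0.04,-0.1,0.03,60,0,0,-0.3,0.06,-0.15,0.03,60,0,0,-0.4,0.08,-0.2,0.03,0,0,0,-0.5,0.1,-0.25,0.03,0,0,0,-0.6,0.12,-0.3,0.03,0,0,0,-0.7,0.14,-0.35,0.03,0,0,0,-0.753,0.313,-0.76,0.03,0,0,0,-0.753,0.313,-0.76,0.03,0,0,0,-0.753,0.313,-0.76,0.03,0,0,0,-0.753,0.313,-0.76,0.03,0,0,0,-0.753,0.313,-0.76,0.03,0,0,0,-0.753,0.313,-0.76,0.03,0,0,0,-0.753,0.313,-0.76,0.03,0,0,0,-0.753,0.313,-0.76,0.03,0,0,0,-0.753,0.313,-0.76,0.03,0,0,0,-0.753,0.313,-0.76,0.03,0,0,0,-0.753,0.313,-0.76,0.03,0,0,0,-0.753,0.313,-0.76,0.03,0,0,0,-0.753,0.313,-0.76,0.03,0]
  force: 20

```text
clock: 2.1
position: [0.5485, -0.1797, 0.2754]
ee_rot: [-2.218, -2.223, -0.0]
force: [-0.4, 0.9, -0.6]
width: 0.004
gripper_force: 0.0
```

Run:
```python
from h import *
s=sensors.observe(); print(s["clock"],s["position"],s["joints"],s["force"]); print(R.from_rotvec(s["ee_rot"]).as_matrix().round(3))
c=optics.calibration("wrist"); im=optics.get_image("wrist"); cv2.imwrite("pics/w1.png",im)
o,d=ray(c,(320,200)); print(o,d,c["camera_matrix"][0,0],blob(im,"blue"))
p=s["position"]
print(px(c,[.549,-.183,.121]))
```

```text
2.1 [ 0.54853517 -0.17968678  0.27539586] [-0.2622322   0.37480738  0.67860822  1.68908402 -0.2531896   1.16824688
  0.48535434] [-0.38114278  0.91319409 -0.5902419 ]
[[-0.003  1.    -0.001]
 [ 1.     0.003  0.001]
 [ 0.001 -0.001 -1.   ]]
[ 0.54900301 -0.10727414  0.41346721] [-0.00922    -0.27178957 -0.96235416] 343.16010750563544 [([305, 163, 52, 55, 1225], [330.5, 188.6])]
[323.17181751 192.49035938]
```

View pics/w1.png

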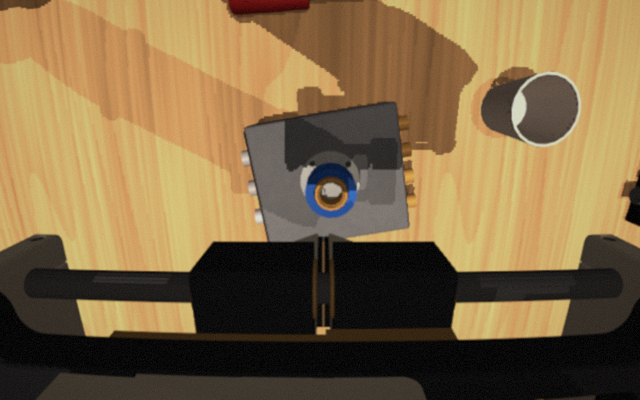

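The wrist view shows the coupler: brass rim near (331,194), sleeve around it, box top corners near (245,129), (396,102), (409,227) and (268,242, partly hidden). I'll zoom in on it to fit the rim and the box.

Run:
```python
from h import *
im=cv2.imread("pics/w1.png")
cv2.imwrite("pics/w1c.png",cv2.resize(im[90:250,230:430],None,fx=4,fy=3.75,interpolation=cv2.INTER_CUBIC)[:600])
c=optics.calibration("wrist")
for z in(.106,.121,.136): print(z,at_z(c,(331,194),z).round(4))
P=[at_z(c,p,.055) for p in((245,129),(396,102),(409,227),(268,242))]
for p in P: print(p.round(4))
print(np.linalg.norm(P[0]-P[1]),np.linalg.norm(P[2]-P[1]),"ctr",((P[0]+P[2])/2).round(4))
```

```text
0.106 [ 0.5564 -0.1882  0.106 ]
0.121 [ 0.5561 -0.1842  0.121 ]
0.136 [ 0.5557 -0.1802  0.136 ]
[ 0.4683 -0.1323  0.055 ]
[ 0.6229 -0.1049  0.055 ]
[ 0.6451 -0.2395  0.055 ]
[ 0.4871 -0.2577  0.055 ]
0.1570083143260346 0.1363740356350577 ctr [ 0.5567 -0.1859  0.055 ]
```

View pics/w1c.png

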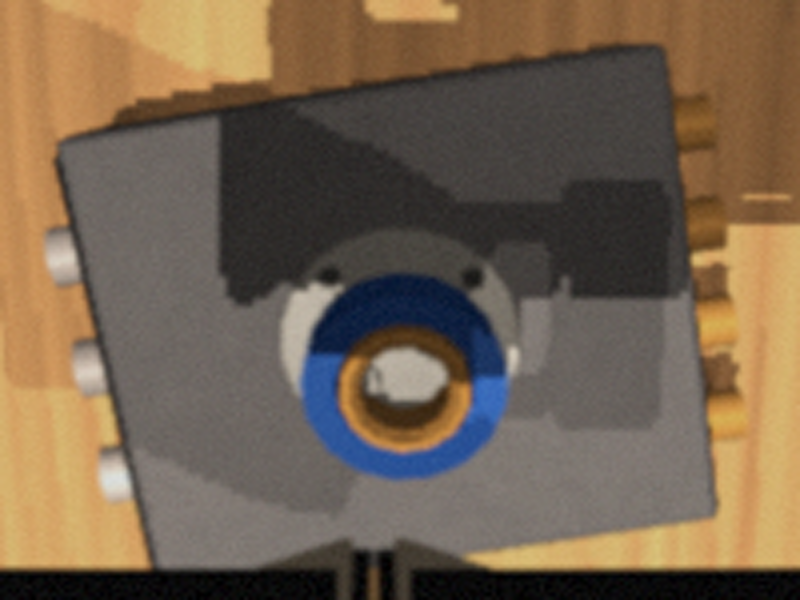

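Axis ≈ (0.556, -0.186), where the box centre and rim agree. I'll go down with closed fingers and feel for the rim.

Call:
arm_command:
  deltas: [0,0,0,0.008,-0.006,-0.04,0,0,0,0,0.008,-0.006,-0.08,0,0,0,0,0.008,-0.006,-0.105,0,0,0,0,0.008,-0.006,-0.112,0,0,0,0,0.008,-0.006,-0.116,0,0,0,0,0.008,-0.006,-0.119,0,0,0,0,0.008,-0.006,-0.121,0,0,0,0,0.008,-0.006,-0.123,0,0,0,0,0.008,-0.006,-0.125,0,0,0,0,0.008,-0.006,-0.125,0]

```text
clock: 3.15
position: [0.5568, -0.1871, 0.1508]
ee_rot: [2.22, 2.223, 0.0]
force: [-0.0, -0.3, 0.5]
width: 0.0
gripper_force: 0.0
```

Call:
arm_command:
  deltas: [0,0,0,0,0,-0.001,0,0,0,0,0,0,-0.002,0,0,0,0,0,0,-0.003,0,0,0,0,0,0,-0.003,0]

```text
clock: 3.55
position: [0.5567, -0.1871, 0.1476]
ee_rot: [-2.22, -2.223, 0.0]
force: [0.5, 0.6, -0.2]
width: 0.003
gripper_force: 0.0
```

Call:
arm_command:
  deltas: [0,0,0,0,0,-0.001,0,0,0,0,0,0,-0.002,0,0,0,0,0,0,-0.003,0,0,0,0,0,0,-0.003,0]

```text
clock: 3.95
position: [0.5567, -0.1871, 0.1446]
ee_rot: [-2.22, -2.223, 0.0]
force: [-0.4, -0.2, -0.0]
width: 0.009
gripper_force: 0.0
```

Call:
arm_command:
  deltas: [0,0,0,0,0,-0.001,0,0,0,0,0,0,-0.002,0,0,0,0,0,0,-0.003,0,0,0,0,0,0,-0.003,0]

```text
clock: 4.35
position: [0.5567, -0.1871, 0.1416]
ee_rot: [-2.22, -2.222, 0.0]
force: [-0.2, -0.3, -0.0]
width: 0.004
gripper_force: 0.0
```

Run:
```python
from h import *
s=sensors.observe(); print(s["position"],s["force"])
```

```text
[ 0.55668749 -0.18712769  0.14158778] [-0.19963487 -0.274879   -0.01297285]
```

Call:
arm_command:
  deltas: [0,0,0,0,0,-0.001,0,0,0,0,0,0,-0.002,0,0,0,0,0,0,-0.002,0]

```text
clock: 4.65
position: [0.5567, -0.1871, 0.1396]
ee_rot: [-2.22, -2.223, 0.0]
force: [-0.1, 0.0, -0.5]
width: 0.006
gripper_force: 0.0
```

Call:
arm_command:
  deltas: [0,0,0,0,0,-0.001,0,0,0,0,0,0,-0.002,0,0,0,0,0,0,-0.002,0]

```text
clock: 4.95
position: [0.5567, -0.1871, 0.1376]
ee_rot: [-2.22, -2.223, 0.0]
force: [-0.2, -0.2, -0.3]
width: 0.004
gripper_force: 0.0
```

Call:
arm_command:
  deltas: [0,0,0,0,0,-0.001,0,0,0,0,0,0,-0.002,0,0,0,0,0,0,-0.002,0]

```text
clock: 5.25
position: [0.5567, -0.1871, 0.1356]
ee_rot: [-2.22, -2.223, 0.0]
force: [0.3, 0.9, 1.2]
width: 0.007
gripper_force: 0.1
```

Call:
arm_command:
  deltas: [0,0,0,0,0,-0.001,0,0,0,0,0,0,-0.001,0]

```text
clock: 5.45
position: [0.5569, -0.1872, 0.1349]
ee_rot: [2.22, 2.222, 0.0]
force: [-0.0, -0.2, 2.0]
width: 0.004
gripper_force: 1.1
```

Call:
arm_command:
  deltas: [0,0,0,0,0,-0.001,0,0,0,0,0,0,-0.001,0]

```text
clock: 5.65
position: [0.5574, -0.1871, 0.1342]
ee_rot: [2.219, 2.222, 0.001]
force: [0.4, 0.5, 5.3]
width: 0.004
gripper_force: 3.7
```

Contact at TCP ≈0.135, so the rim is at ≈0.117 m, which agrees with the picture. Next I'll open, go down around the sleeve and grip it.

Call:
arm_command:
  deltas: [0,0,0,0,0.001,0.012,0,0,0,0,0,0.001,0.02,75,0,0,0,0,0.001,0.02,75,0,0,0,0,0.001,0.02,75,0,0,0,0,0.001,0.02,75,0,0,0,0,0.001,0.02,75,0,0,0,0,0.001,0.02,75]
  force: 15

```text
clock: 6.35
position: [0.5566, -0.1861, 0.1535]
ee_rot: [-2.22, -2.222, 0.0]
force: [-0.8, 0.2, 0.9]
width: 0.477
gripper_force: 0.0
```

Call:
arm_command:
  deltas: [0,0,0,0,0,-0.02,75,0,0,0,0,0,-0.04,75,0,0,0,0,0,-0.053,75,0,0,0,0,0,-0.053,45,0,0,0,0,0,-0.053,45,0,0,0,0,0,-0.053,45,0,0,0,0,0,-0.053,45,0,0,0,0,0,-0.053,45,0,0,0,0,0,-0.053,45]

```text
clock: 7.25
position: [0.5557, -0.1865, 0.1012]
ee_rot: [-2.22, -2.221, 0.001]
force: [-4.5, -0.4, 2.4]
width: 0.52
gripper_force: 15.0
```

Call:
arm_command:
  deltas: [0,0,0,-0.001,0,-0.002,45,0,0,0,-0.001,0,-0.004,45,0,0,0,-0.001,0,-0.006,45,0,0,0,-0.001,0,-0.008,45,0,0,0,-0.001,0,-0.01,45,0,0,0,-0.001,0,-0.0105,45,0,0,0,-0.001,0,-0.0105,45]

```text
clock: 7.95
position: [0.5557, -0.1865, 0.0904]
ee_rot: [2.221, 2.222, -0.0]
force: [-6.1, -0.7, 8.7]
width: 0.518
gripper_force: 15.0
```

Call:
arm_command:
  deltas: [0,0,0,-0.001,0,-0.001,45,0,0,0,-0.001,0,-0.002,45,0,0,0,-0.001,0,-0.002,45]

```text
clock: 8.25
position: [0.5557, -0.1866, 0.0897]
ee_rot: [2.219, 2.221, 0.002]
force: [-6.7, 1.0, 19.1]
width: 0.522
gripper_force: 15.0
```

Call:
arm_command:
  deltas: [0,0,0,0,0,0.001,45,0,0,0,0,0,0.001,70,0,0,0,0,0,0.001,70,0,0,0,0,0,0.001,70,0,0,0,0,0,0.001,70,0,0,0,0,0,0.001,70,0,0,0,0,0,0.001,70]

```text
clock: 8.95
position: [0.5548, -0.1861, 0.0892]
ee_rot: [2.22, 2.223, -0.0]
force: [0.5, -0.3, -0.4]
width: 0.762
gripper_force: 0.0
```

Call:
arm_command:
  deltas: [0,0,0,0,0,0.04,75,0,0,0,0,0,0.09,75,0,0,0,0,0,0.13,75,0,0,0,0,0,0.16,75,0,0,0,0,0,0.16,75]

```text
clock: 9.45
position: [0.5567, -0.1873, 0.2536]
ee_rot: [2.216, 2.218, 0.006]
force: [1.1, -0.1, 0.2]
width: 0.818
gripper_force: 0.0
```

Run:
```python
from h import *
s=sensors.observe(); c=optics.calibration("wrist"); im=optics.get_image("wrist"); cv2.imwrite("pics/w2.png",im)
print(s["position"]); b=blob(im,"blue"); print(b)
for z in(.109,.117): print(px(c,[.5557,-.186,z]))
x,y=map(int,px(c,[.5557,-.186,.1]))
cv2.imwrite("pics/w2c.png",cv2.resize(im[y-50:y+50,x-65:x+65],None,fx=6,fy=6,interpolation=cv2.INTER_CUBIC)); print(x-65,y-50)
```

```text
[ 0.556744   -0.18732483  0.25363875]
[([294, 157, 53, 58, 1264], [320.1, 182.6])]
[320.023036   189.67300506]
[320.01155395 192.0455056 ]
255 137
```

View pics/w2c.png

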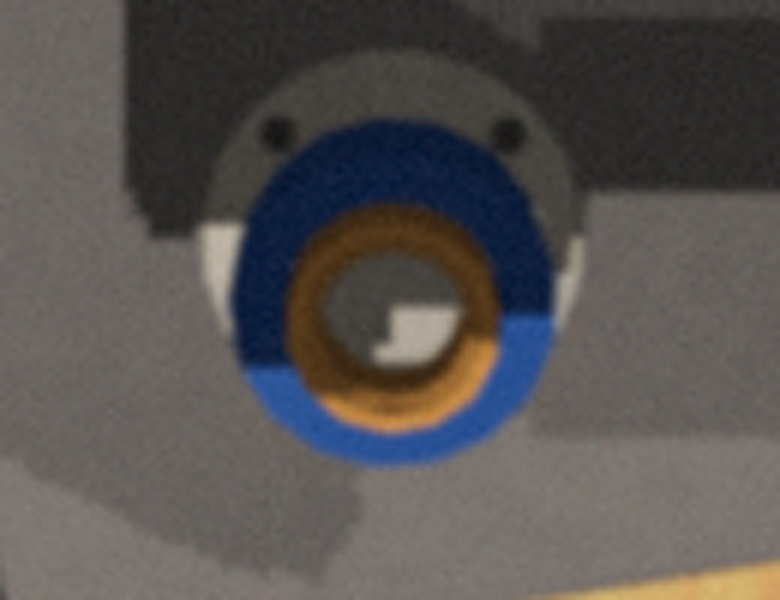

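Call:
arm_command:
  deltas: [0,0,0,-0.026,0.477,0,75,0,0,0,-0.026,0.477,0,75,0,0,0,-0.026,0.477,0,75,0,0,0,-0.026,0.477,0,75,0,0,0,-0.026,0.477,0,75,0,0,0,-0.026,0.477,0,75,0,0,0,-0.026,0.477,0,75,0,0,0,-0.026,0.477,0,75,0,0,0,-0.026,0.477,0,75,0,0,0,-0.026,0.477,0,75,0,0,0,-0.026,0.477,0,75,0,0,0,-0.026,0.477,0,75]

```text
clock: 10.7
position: [0.5281, 0.2908, 0.2477]
ee_rot: [2.219, 2.224, -0.004]
force: [0.1, -0.3, 0.8]
width: 0.818
gripper_force: 0.0
```

Run:
```python
from h import *
s=sensors.observe(); c=optics.calibration("wrist"); im=optics.get_image("wrist"); cv2.imwrite("pics/w3.png",im)
print(s["position"],s["clock"],s["force"]); b=blob(im,"red"); print(b)
for q in b[:2]: print(at_z(c,q[1],.09), at_z(c,(q[0][0]+q[0][2]/2-.5,q[0][1]+q[0][3]/2-.5),.09))
```

```text
[0.52808874 0.2907934  0.2477294 ] 10.7 [ 0.08878777 -0.29163432  0.77447125]
[([303, 157, 50, 48, 1896], [327.5, 180.6]), ([297, 6, 3, 1, 3], [298.0, 6.0]), ([297, 11, 2, 2, 2], [297.5, 11.5]), ([307, 6, 1, 2, 2], [307.0, 6.5])]
[0.53220539 0.29702117 0.09      ] [0.53220497 0.29711147 0.09      ]
[0.50834648 0.43842442 0.09      ] [0.50834648 0.43842442 0.09      ]
```

View pics/w3.png

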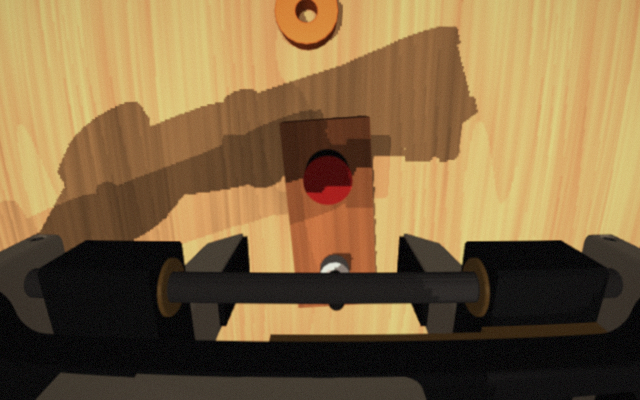

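Coupler crop: rim centre at about (320.5,190), blue sleeve around it. In the last view the red disc is centred at (327.5,181), 50 px wide as expected, so the load is at (0.532, 0.297). Next: descend, grip, check.

Call:
arm_command:
  deltas: [0,0,0,0.004,0.006,-0.04,75,0,0,0,0.004,0.006,-0.08,75,0,0,0,0.004,0.006,-0.12,75,0,0,0,0.004,0.006,-0.15,75,0,0,0,0.004,0.006,-0.17,75,0,0,0,0.004,0.006,-0.18,75,0,0,0,0.004,0.006,-0.18,40,0,0,0,0.004,0.006,-0.18,40,0,0,0,0.004,0.006,-0.18,40,0,0,0,0.004,0.006,-0.18,40,0,0,0,0.004,0.006,-0.18,40,0,0,0,0.004,0.006,-0.18,40,0,0,0,0.004,0.006,-0.18,40]
  force: 35

```text
clock: 12.05
position: [0.5328, 0.2972, 0.0702]
ee_rot: [-2.22, -2.223, -0.001]
force: [-2.1, -0.7, 6.4]
width: 0.475
gripper_force: 35.0
```

Run:
```python
from h import *
s=sensors.observe(); c=optics.calibration("wrist")
# camera pose in the tool frame, then calibration at w2 (tool straight above coupler, rot from log)
def T(r,t): M=np.eye(4); M[:3,:3]=R.from_rotvec(r).as_matrix(); M[:3,3]=np.ravel(t); return M
K=T(np.ravel(c["rvec"]),c["tvec"])@T(s["ee_rot"],s["position"])  # tool->cam
W=K@np.linalg.inv(T([2.216,2.218,.006],[.556744,-.18732,.25364]))
c2=dict(c,rvec=R.from_matrix(W[:3,:3]).as_rotvec(),tvec=W[:3,3])
a=np.linspace(0,2*np.pi,200)
def circ(z,r,y): 
    p=np.array([px(c2,[.5557+r*np.cos(t),y+r*np.sin(t),z]) for t in a]); return np.r_[p.min(0),p.max(0)].round(1)
for rim in(.114,.117,.120):
  for y in(-.187,-.185): print(rim,y,"rim",circ(rim,.015,y),"slv up",circ(rim-.004,.024,y),"slv dn",circ(rim-.011,.024,y))
print("plate",circ(.06,.032,-.185))
m=lambda *v:(255+v[0]/6,137+v[1]/6,255+v[2]/6,137+v[3]/6)
print("meas rim",m(288,203,497,433),"slv",m(234,118,556,465),"plate top",m(203,50,583,0))
```

```text
0.114 -0.187 rim [302.1 174.6 338.  209.4] slv up [291.7 163.  348.4 217.9] slv dn [292.4 161.6 347.7 215.3]
0.114 -0.185 rim [302.1 172.3 338.  207.1] slv up [291.7 160.6 348.4 215.7] slv dn [292.3 159.3 347.8 213.2]
0.117 -0.187 rim [301.9 175.4 338.2 210.5] slv up [291.4 163.6 348.7 219. ] slv dn [292.1 162.2 348.  216.4]
0.117 -0.185 rim [301.9 173.  338.2 208.2] slv up [291.4 161.2 348.7 216.8] slv dn [292.  159.8 348.1 214.3]
0.12 -0.187 rim [301.7 176.1 338.4 211.5] slv up [291.1 164.3 348.9 220.2] slv dn [291.8 162.8 348.3 217.5]
0.12 -0.185 rim [301.7 173.7 338.4 209.3] slv up [291.1 161.8 349.  218. ] slv dn [291.8 160.4 348.3 215.3]
plate [287.7 143.9 352.6 207.5]
meas rim (303.0, 170.83333333333334, 337.8333333333333, 209.16666666666669) slv (294.0, 156.66666666666666, 347.6666666666667, 214.5) plate top (288.8333333333333, 145.33333333333334, 352.1666666666667, 137.0)
```

Sleeve edges match "down" (gap 5.3 px; 6.1 predicted down, 8.6 up), and the load is gripped at 43.6 mm. Next I'll lift it and carry it over.

Call:
arm_command:
  deltas: [0,0,0,0,0,0.01,40,0,0,0,0,0,0.04,40,0,0,0,0,0,0.08,40,0,0,0,0,0,0.12,40,0,0,0,0,0,0.16,40,0,0,0,0,0,0.18,40,0,0,0,0,0,0.18,40,0,0,0,0,0,0.18,40]

```text
clock: 12.85
position: [0.5322, 0.2967, 0.2487]
ee_rot: [-2.22, -2.223, 0.001]
force: [-0.4, -0.1, -3.5]
width: 0.472
gripper_force: 35.0
```

Call:
arm_command:
  deltas: [0,0,0,0.002,-0.04,0,40,0,0,0,0.004,-0.08,0,40,0,0,0,0.006,-0.12,0,40,0,0,0,0.008,-0.16,0,40,0,0,0,0.01,-0.2,0,40,0,0,0,0.012,-0.24,0,40,0,0,0,0.014,-0.28,0,40,0,0,0,0.016,-0.32,0,40,0,0,0,0.018,-0.36,0,40,0,0,0,0.02,-0.4,0,40,0,0,0,0.021,-0.43,0,40,0,0,0,0.022,-0.46,0,40,0,0,0,0.023,-0.478,0,40,0,0,0,0.023,-0.483,0,40,0,0,0,0.023,-0.483,0,40,0,0,0,0.023,-0.483,0,40,0,0,0,0.023,-0.483,0,40]

```text
clock: 14.55
position: [0.5559, -0.1844, 0.2487]
ee_rot: [-2.217, -2.224, -0.0]
force: [-0.4, -0.2, -4.1]
width: 0.473
gripper_force: 35.0
```

Run:
```python
from h import *
s=sensors.observe(); c=optics.calibration("wrist"); im=optics.get_image("wrist"); cv2.imwrite("pics/w4.png",im)
print(s["position"],s["ee_rot"],s["clock"],s["force"],s["ft_torque"],s["width"]); b=blob(im,"red"); print(b[0])
p=s["position"]; q=b[0][0]; print(at_z(c,b[0][1],p[2]+.02)-p, at_z(c,(q[0]+q[2]/2-.5,q[1]+q[3]/2-.5),p[2]+.02)-p, px(c,[.5557,-.186,.117]))
```

```text
[ 0.5558861  -0.18441522  0.24870262] [-2.21698275e+00 -2.22418841e+00 -8.22244153e-05] 14.55 [-0.44273508 -0.19118255 -4.14510523] [-0.06527659  0.03733681 -0.01413323] 0.47290834465095305
([270, 304, 107, 31, 2689], [322.8, 317.4])
[ 0.0004183  -0.00968413  0.02      ] [ 0.00049966 -0.01043393  0.02      ] [322.3406305  197.35723211]
```

View pics/w4.png

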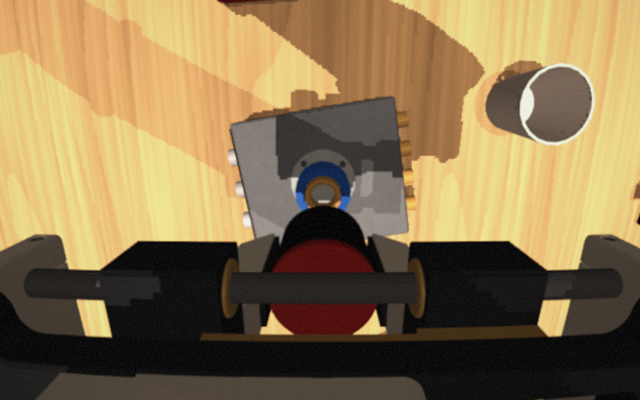

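The load hangs upright in the gripper. The red disc spans x 270–377 and v 240–338, with the finger rod across it, so its centre is ≈(323.5,289).

Run:
```python
from h import *
s=sensors.observe(); c=optics.calibration("wrist"); p=s["position"]; im=cv2.imread("pics/w4.png")
H=cv2.cvtColor(im,cv2.COLOR_BGR2HSV); m=((H[...,0]<8)|(H[...,0]>172))&(H[...,1]>150)&(H[...,2]>40); m[:230]=0; m[:,:260]=0; m[:,390:]=0; m[345:]=0
ys,xs=np.nonzero(m); print(xs.min(),xs.max(),ys.min(),ys.max())
hull=cv2.convexHull(np.c_[xs,ys].astype(np.float32)); e=cv2.fitEllipse(hull); print(e)
P=cv2.convexHull(np.c_[xs,ys].astype(np.float32))[:,0]; Q=np.array([at_z(c,q,p[2]+.02) for q in P])
(cx,cy),r=cv2.minEnclosingCircle(Q[:,:2].astype(np.float32)); print(cx-p[0],cy-p[1],r,p)
```

```text
270 376 239 334
((322.77777099609375, 289.81732177734375), (101.91136169433594, 110.64085388183594), 91.38672637939453)
0.000533839403768277 0.0017884074378897719 0.022544827312231064 [ 0.55596302 -0.18463081  0.24893116]
```

Call:
arm_command:
  deltas: [0,0,0,0,-0.001,-0.03,40,0,0,0,0,-0.001,-0.052,40,0,0,0,0,-0.001,-0.062,40,0,0,0,0,-0.001,-0.062,40,0,0,0,0,-0.001,-0.062,40]

```text
clock: 15.1
position: [0.5563, -0.1871, 0.188]
ee_rot: [2.219, 2.222, 0.001]
force: [-0.3, -0.3, -3.5]
width: 0.474
gripper_force: 35.0
```

Call:
arm_command:
  deltas: [0,0,0,0,0,-0.002,40,0,0,0,0,0,-0.004,40,0,0,0,0,0,-0.006,40,0,0,0,0,0,-0.007,40,0,0,0,0,0,-0.007,40]

```text
clock: 15.6
position: [0.5557, -0.1871, 0.1801]
ee_rot: [-2.22, -2.223, 0.0]
force: [-0.0, 0.6, -3.7]
width: 0.474
gripper_force: 35.0
```

Call:
arm_command:
  deltas: [0,0,0,0,0,-0.001,40,0,0,0,0,0,-0.002,40,0,0,0,0,0,-0.003,40,0,0,0,0,0,-0.003,40]

```text
clock: 16.0
position: [0.5557, -0.1871, 0.1771]
ee_rot: [-2.22, -2.222, 0.0]
force: [-0.2, 0.1, -2.9]
width: 0.474
gripper_force: 35.0
```

Call:
arm_command:
  deltas: [0,0,0,0,0,-0.001,40,0,0,0,0,0,-0.002,40,0,0,0,0,0,-0.003,40,0,0,0,0,0,-0.003,40]

```text
clock: 16.4
position: [0.5557, -0.1871, 0.1741]
ee_rot: [-2.22, -2.223, 0.0]
force: [-0.4, -0.4, -3.3]
width: 0.473
gripper_force: 35.0
```

Call:
arm_command:
  deltas: [0,0,0,0,0,-0.001,40,0,0,0,0,0,-0.002,40,0,0,0,0,0,-0.003,40,0,0,0,0,0,-0.003,40]

```text
clock: 16.8
position: [0.5557, -0.1871, 0.1711]
ee_rot: [-2.22, -2.222, 0.0]
force: [0.4, 0.5, -3.6]
width: 0.474
gripper_force: 35.0
```

Call:
arm_command:
  deltas: [0,0,0,0,0,-0.001,40,0,0,0,0,0,-0.002,40,0,0,0,0,0,-0.003,40,0,0,0,0,0,-0.004,40,0,0,0,0,0,-0.004,40]

```text
clock: 17.3
position: [0.5557, -0.1871, 0.1671]
ee_rot: [-2.22, -2.223, 0.0]
force: [-0.9, 0.7, -3.9]
width: 0.473
gripper_force: 35.0
```

Call:
arm_command:
  deltas: [0,0,0,0,0,-0.001,40,0,0,0,0,0,-0.002,40,0,0,0,0,0,-0.003,40,0,0,0,0,0,-0.004,40,0,0,0,0,0,-0.004,40]

```text
clock: 17.8
position: [0.5559, -0.1872, 0.1633]
ee_rot: [2.22, 2.222, 0.0]
force: [-0.9, 0.7, 2.4]
width: 0.473
gripper_force: 35.0
```

Call:
arm_command:
  deltas: [0,0,0,0,0,-0.001,40,0,0,0,0,0,-0.002,40,0,0,0,0,0,-0.003,40,0,0,0,0,0,-0.003,40]

```text
clock: 18.2
position: [0.5559, -0.1872, 0.1601]
ee_rot: [2.22, 2.223, -0.0]
force: [-1.1, -0.0, 1.8]
width: 0.474
gripper_force: 35.0
```

Call:
arm_command:
  deltas: [0,0,0,0,0,-0.001,40,0,0,0,0,0,-0.002,40,0,0,0,0,0,-0.003,40,0,0,0,0,0,-0.004,40,0,0,0,0,0,-0.005,40,0,0,0,0,0,-0.006,40,0,0,0,0,0,-0.007,40,0,0,0,0,0,-0.007,40]

```text
clock: 19.0
position: [0.5559, -0.1871, 0.1534]
ee_rot: [2.22, 2.223, 0.0]
force: [-1.1, 1.2, 5.6]
width: 0.475
gripper_force: 35.0
```

Call:
arm_command:
  deltas: [0,0,0,0,0,-0.001,40,0,0,0,0,0,-0.002,40,0,0,0,0,0,-0.003,40,0,0,0,0,0,-0.003,40]

```text
clock: 19.4
position: [0.5559, -0.187, 0.1504]
ee_rot: [-2.22, -2.223, -0.001]
force: [-1.6, 1.2, 6.6]
width: 0.471
gripper_force: 35.0
```

Call:
arm_command:
  deltas: [0,0,0,0,0,-0.001,40,0,0,0,0,0,-0.002,40,0,0,0,0,0,-0.002,40]

```text
clock: 19.7
position: [0.5559, -0.187, 0.1482]
ee_rot: [2.22, 2.223, 0.0]
force: [-1.5, 1.9, 3.1]
width: 0.474
gripper_force: 35.0
```

Call:
arm_command:
  deltas: [0,0,0,0,0,-0.001,40,0,0,0,0,0,-0.001,40]

```text
clock: 19.9
position: [0.5559, -0.187, 0.1472]
ee_rot: [2.22, 2.223, 0.0]
force: [-0.5, 2.0, 3.5]
width: 0.475
gripper_force: 35.0
```

Call:
arm_command:
  deltas: [0,0,0,0,0,-0.001,40,0,0,0,0,0,-0.001,40]

```text
clock: 20.1
position: [0.556, -0.1871, 0.1467]
ee_rot: [2.22, 2.223, 0.001]
force: [-2.5, 2.3, 9.9]
width: 0.475
gripper_force: 35.0
```

The shoulder has met the rim. A gentle upward pull will test the lock.

Call:
arm_command:
  deltas: [0,0,0,0,0,0.001,40,0,0,0,0,0,0.002,40,0,0,0,0,0,0.003,40,0,0,0,0,0,0.003,40]

```text
clock: 20.5
position: [0.5558, -0.187, 0.1487]
ee_rot: [-2.22, -2.223, 0.0]
force: [1.8, -0.0, -5.7]
width: 0.477
gripper_force: 35.0
```

Locked: it holds against the pull. Letting go and lifting clear.

Call:
arm_command:
  deltas: [0,0,0,0,0,-0.001,40,0,0,0,0,0,-0.001,70,0,0,0,0,0,-0.001,70,0,0,0,0,0,-0.001,70,0,0,0,0,0,-0.001,70,0,0,0,0,0,-0.001,70,0,0,0,0,0,-0.001,70]

```text
clock: 21.2
position: [0.5558, -0.1872, 0.1482]
ee_rot: [2.22, 2.223, 0.0]
force: [0.0, -1.1, 1.3]
width: 0.76
gripper_force: 0.0
```

Call:
arm_command:
  deltas: [0,0,0,0,0,0.02,75,0,0,0,0,0,0.05,75,0,0,0,0,0,0.09,75,0,0,0,0,0,0.13,75,0,0,0,0,0,0.13,75,0,0,0,0,0,0.13,75,0,0,0,0,0,0.13,75]

```text
clock: 21.9
position: [0.5553, -0.1867, 0.2771]
ee_rot: [-2.219, -2.222, 0.001]
force: [0.8, 0.3, -0.5]
width: 0.818
gripper_force: 0.0
```

Run:
```python
from h import *
im=optics.get_image("side"); s=sensors.observe(); print(s["position"],s["width"],s["force"])
w=optics.get_image("wrist")
a=cv2.resize(im[130:230,260:400],None,fx=4,fy=4,interpolation=cv2.INTER_CUBIC)[:, :400]
b=w[0:400,150:550]; cv2.imwrite("pics/end.png",np.hstack([a,b]))
```

```text
[ 0.55514408 -0.18671056  0.27688664] 0.8183552304654296 [-0.17169598 -0.18521422  0.11208965]
```

View pics/end.png

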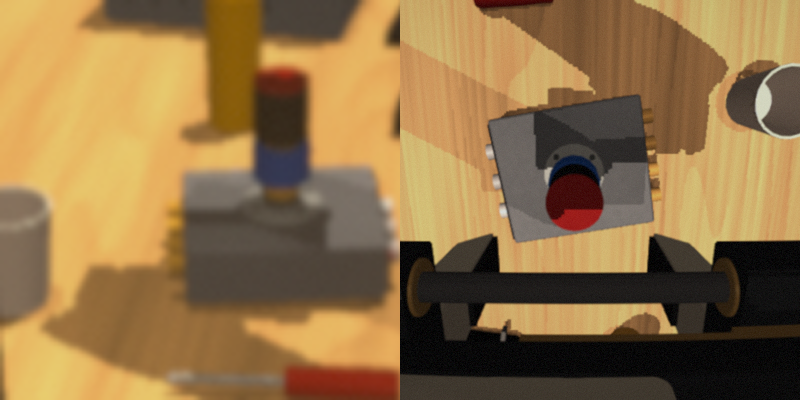

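The side view shows the load seated upright, with the blue sleeve up directly under its body and brass visible below the sleeve. The gripper is clear, so I'm handing in.

```bash
python3 -c "
from cell import arm; print(arm.sign_off())"
```

```text
the job is handed in; nothing more can be done
None
```

The dummy load is plugged fully home and locked in the coupler with the sleeve sprung back up; it held against a light upward pull, the gripper is clear, and the job was handed in at about 22 s.

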